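# Gauging a turned hand nut

### The job

Check the wooden T-handled nut that stands at the front of the bench, near the robot, on the screw gauge: set it over the pilot pin and wind it down clockwise until it stops, hand-tight only. Then wind it off again and stand it upright on the floor of the plywood tray if its rim closed fully onto the gauge's collar, or in the round metal dish if it stopped short with a gap. Leave the other nut, the live centre and the tape roll where they are.

Things in the scene. Friction and masses are not known exactly. Their poses are not given: they have to be found in the camera images.
- nut_a: One of two outwardly alike hand nuts of pale turned wood; either may be the one in front. Origin: centre of the flat rim it stands on, z up; foot 54 mm across, neck 25 to 30 mm thick. A steel tommy bar, 15 mm thick, 112 mm long, runs along its x axis over the top, bar axis 70 mm above the rim. Open below: threaded socket with a blind pilot bore above it. Loose, 0.2 to 0.33 kg.
- nut_b: One of two outwardly alike hand nuts of pale turned wood; either may be the one in front. Origin: centre of the flat rim it stands on, z up; foot 54 mm across, neck 25 to 30 mm thick. A steel tommy bar, 15 mm thick, 112 mm long, runs along its x axis over the top, bar axis 70 mm above the rim. Open below: threaded socket with a blind pilot bore above it. Loose, 0.2 to 0.33 kg.
- gauge: Screw gauge fixed to the bench: dark round wooden base 124 mm across, 18 mm high, steel collar 64 mm across, a two-start screw 36 mm thick, right-hand (clockwise from above winds a nut down), 18 mm a turn, and a pilot pin 16 mm thick on top, its tapered tip 86 mm above the bench. Origin under the base's centre, z up; its yaw is of no account. Hand-tight: 5 to 15 N, 42 mm out on the bar.
- gauge_shoulder (a point): Centre of the collar's flat top face, 28 mm above the bench. A nut set loosely over the pin rests on the thread with its rim 10 to 20 mm above this face; up to half a turn clockwise makes it bite, about 0.7 more bring a good nut's rim onto the face, tight. A nut bored short stops with its rim about 6 mm above. Wound back, the thread lets go once the rim is 11 to 14 mm above.
- tray: Square open plywood tray, 140 x 140 x 30 mm, walls 6 mm, fixed. Origin: centre of its underside, z up; floor about 6 mm above the bench. For nuts that go fully home. Tray and dish may change places.
- dish: Round pressed-metal dish, 157 mm across the rim, 28 mm high, flat floor 120 mm across about 2 mm above the bench, fixed. Origin: centre of its underside, z up. For nuts that stop short.
- live_centre: Steel live centre (cone on a taper shank) lying loose on the bench, 100 x 85 x 33 mm. Origin: centre of its underside. To be left alone.
- masking_roll: Roll of masking tape lying flat and loose near the vice, 96 mm across, 25 mm high. Origin: centre of its underside. To be left alone.
Not all that is in view belongs to the job. Leave any orange or pink look-alike of the nut_a alone.

How it is judged:
On the way:
1. the nut is wound down on the gauge until it stops (((z of nut_a in the frame of gauge_shoulder below 0.0025 m and horizontal distance between nut_a and gauge_shoulder below 0.005 m) or (z of nut_b in the frame of gauge_shoulder below 0.0085 m and horizontal distance between nut_b and gauge_shoulder below 0.005 m))), for 0.2 s.
At the end, for the whole second after the job is handed in: The nut from the front of the bench stands upright and at rest, let go, on the tray floor if it is the one that goes fully home on the gauge, on the dish floor if it is the one that stops short (its centre within 50 mm of the container centre); the other nut is within 20 mm of its start (((z of nut_a in the frame of tray below 0.012 m and horizontal distance between nut_a and tray below 0.05 m and angle between nut_a's own z axis and vertical below 0.1 rad and linear speed of nut_a below 0.02 m/s and world x of nut_b above 0.67 m and distance of nut_b from where it was at the start of the episode below 0.02 m) or (z of nut_b in the frame of dish below 0.008 m and horizontal distance between nut_b and dish below 0.05 m and angle between nut_b's own z axis and vertical below 0.1 rad and linear speed of nut_b below 0.02 m/s and world x of nut_a above 0.67 m and distance of nut_a from where it was at the start of the episode below 0.02 m))); the robot touches nothing.
It fails at once if the live centre or the tape roll is knocked away (distance of any of live_centre, masking_roll from where it was at the start of the episode above 0.03 m).
It fails at once if a nut is forced on the gauge beyond hand-tight (contact force between any of nut_a, nut_b and gauge above 400 N).
It also fails if it takes over 67 s, if anything falls off the work surface, if the arm or the gripper's body presses on something with over 40 N, if the wrist force passes 120 N, or if a joint passes its speed limit or range.

### The arm

A 6-joint arm with a two-finger parallel gripper is mounted at the origin on a cart in front of the work surface, level with it; the furniture and walls round the work are solid. World frame = base frame: x ahead of the robot, y to its left, z up, the work surface at z = 0. Lengths are in m, angles in rad, forces in N, time in s.
With the tool pointing down it reaches from about 0.275 to 1 m from the base axis. Payload 8.4 kg.
Tool frame: the origin (TCP) lies on the centre line of the jaws, within the pads' length; the fingertips stand 17 mm ahead of it and the grasp point (between the pads) lies 2 mm behind it (bot.tcp_to_tips is the z of the fingertips in the tool frame, in m); z points along the fingers, y is the line along which they close (so a half turn about z gives the same grasp; the last joint's range is limited). The gripper opens to 85 mm and grips with 20 to 120 N. Pads are 22 mm wide; open, the fingers measure 114 mm over their backs; the gripper's body (76 mm by 85 mm) begins 54 mm behind the grasp point. The pads swing forward as they close: fully open they stand 13 mm farther back than shut.
Start: joints at [-1.299, 0.353, 1.633, -0, 1.155, -0.002], TCP at [0.169, -0.602, 0.248] pointing down, gripper open.
Joint ranges: [-2.63, 2.63], [-0.92, 2.1], [0.06, 2.66], [-1.3, 4.44], [0, 2.69], [-3.02, 3.02]. Speed limits (rad/s): [2.22, 2.22, 2.79, 3.14, 3.14, 3.14].

### API

Orientations are given as a unit quaternion [x, y, z, w].
In Python, from workcell import bot, hand, kinematics, get_obs, vision, hand_in gives the robot as it stands. The module is installed in compiled form; this text tells all that it offers. Calls block until the motion is done:
- bot.reach(position, orientation): joint-space move of the TCP to a pose.
- bot.servo_line(position, ori=None, velocity=0.15): straight line of the TCP; ori=None keeps the orientation; velocity is the mean speed in m/s.
- bot.goto_joints(angles): joint-space move.
- hand.move_gripper(opening, strength=None): finger opening in m; strength is the grip in N (None keeps the last); returns when the fingers have stopped.
- bot.dwell(seconds).
- kinematics.solve_ik(position, orientation): joint angles nearest the present ones, or None.
- get_obs(): the state.
- vision.read_camera(name): name is "side" or "top" or "wrist"; returns a dict with "frame" (384x512x3 uint8, red, green, blue), "intrinsics" (3x3 intrinsics, pixels), "view" (4x4, takes a point from world to camera coordinates). Camera axes: x right, y down, z forward; pixel columns grow to the right and rows downward; lengths in m; the calibration is good to about 2 mm. A picture is of the moment at which its call begins. There is no depth.
A pose or a line that the arm cannot do raises bot.IKError and nothing moves.
- hand_in(): hands the job in; it is judged then, once.
The state is a dict: "time_s": time; "joint_pos": joint angles; "joint_vel": joint speeds; "joint_efforts": joint torques, N m; "position": TCP position; "orientation": TCP orientation; "wrist_force": force on the tool from outside, world axes, zero at the start; "ft_torque": the same for the moment, N m; "gripper_width": finger opening in m; "grip_force": force on a finger pad.
Only numpy, scipy, OpenCV 4.12 (cv2) and the standard library are available. Lean on these libraries where they do the work, as an engineer would, in place of code of your own. Each camera call takes 0.05 s, during which the arm holds its last target. There are 200 camera calls.

## Working session

There is one attempt and no reset: what is moved stays moved. The work goes in short steps, each a Python script; the robot and the scene stay as the last script left them, time stands still between calls to the robot, and variables do not carry over. Pictures are saved under pics/ and viewed, at most 12 in all, crops included, and the job is handed in when it is done.

```bash
mkdir -p pics
python3 - <<'E'
from workcell import *
import cv2,numpy as np
for n in ("top","side"):
    c=vision.read_camera(n); cv2.imwrite(f"pics/{n}0.png",cv2.resize(c["frame"][:,:,::-1],(800,600),interpolation=cv2.INTER_CUBIC))
    print(n,c["intrinsics"].round(1).tolist(),c["view"].round(4).tolist())
o=get_obs();print(o)
E
```

```text
top [[421.8, 0.0, 257.1], [0.0, 421.8, 193.5], [0.0, 0.0, 1.0]] [[-0.0218, -0.9997, 0.0084, 0.3246], [-0.9098, 0.0164, -0.4147, 0.5349], [0.4144, -0.0167, -0.9099, 1.1593], [0.0, 0.0, 0.0, 1.0]]
side [[441.2, 0.0, 263.2], [0.0, 441.2, 191.8], [0.0, 0.0, 1.0]] [[-0.9979, -0.0618, -0.0206, 0.5653], [-0.0245, 0.6492, -0.7603, -0.1541], [0.0603, -0.7581, -0.6493, 1.5423], [0.0, 0.0, 0.0, 1.0]]
{'time_s': 0.1, 'joint_pos': array([-1.29939487e+00,  3.53567371e-01,  1.63406908e+00, -2.76282886e-05,
        1.15521003e+00, -2.40736945e-03]), 'joint_vel': array([-1.45587933e-05, -1.39728517e-03, -2.53540729e-03,  9.95656205e-04,
        5.55686948e-05,  7.00981090e-04]), 'joint_efforts': array([ 8.28985558e-04, -6.06355548e+01, -3.42821538e+01,  4.24030236e-05,
        4.06712774e-03, -2.18711091e-05]), 'position': array([ 0.16887675, -0.60132171,  0.24763996]), 'orientation': array([ 9.90642262e-01,  1.36482658e-01, -9.65842771e-05, -6.19554375e-04]), 'wrist_force': array([ 1.18440323,  0.10078073, -0.67649371]), 'ft_torque': array([ 0.00504791, -0.01326926, -0.06996493]), 'grip_force': 0.0, 'gripper_width': 0.08531427563922474}
```

View pics/top0.png

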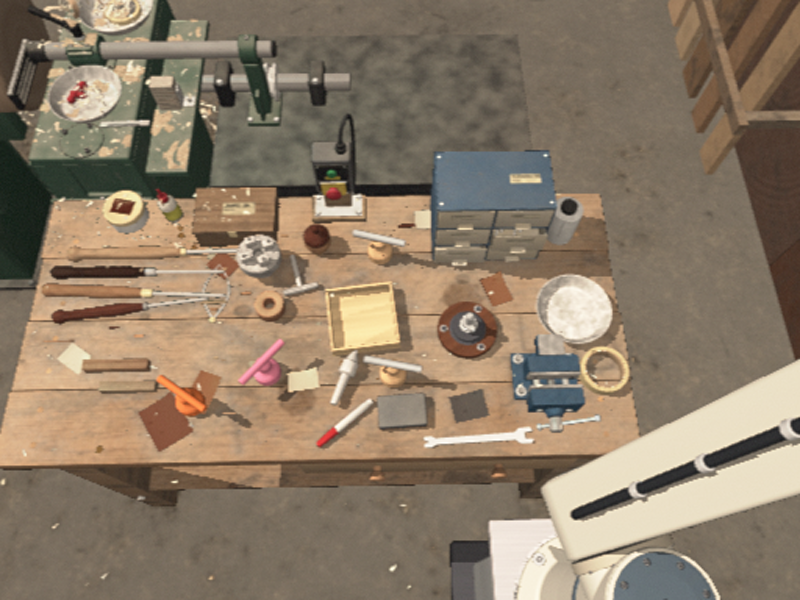

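View pics/side0.png

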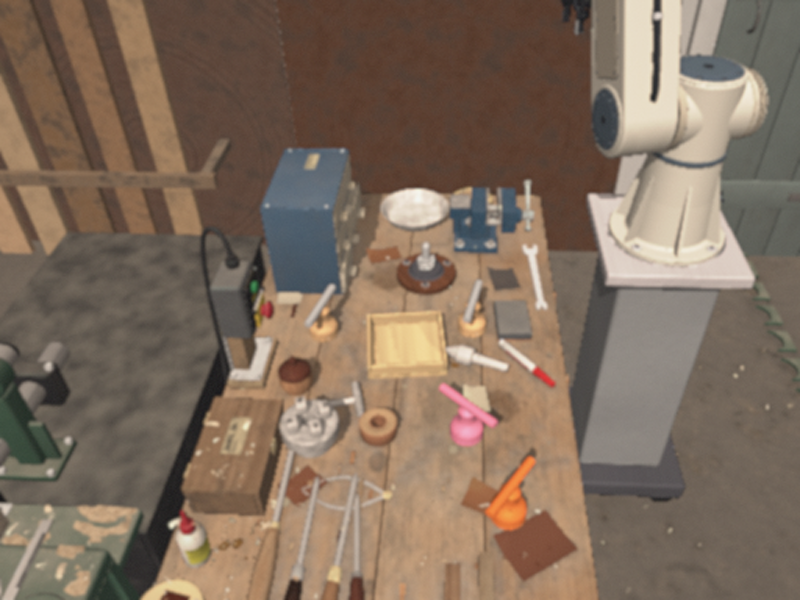

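The front wooden nut is at top (392,372), side (473,320). The rear wooden nut is at top (380,248), and the pink (265,370) and orange (185,400) ones are look-alikes. The front pale-wood one, nearest the robot, fits the description. I'll confirm it in one enlarged crop.

```bash
cat > h.py <<'E'
from workcell import *
import cv2,numpy as np
def ray(c,u,v):
    R=c["view"][:3,:3];t=c["view"][:3,3]
    return -R.T@t, R.T@np.linalg.inv(c["intrinsics"])@np.array([u,v,1.])
def onplane(c,u,v,z):
    o,d=ray(c,u,v); return (o+d*(z-o[2])/d[2]).round(4)
def proj(c,p):
    q=c["view"]@np.array([*p,1.]); q=c["intrinsics"]@q[:3]; return q[:2]/q[2]
E
python3 - <<'E'
from h import *
t=vision.read_camera("top");s=vision.read_camera("side")
a=t["frame"][170:270,200:330,::-1];b=s["frame"][145:245,225:355,::-1]
k=lambda i:cv2.resize(i,(780,600),interpolation=cv2.INTER_CUBIC)
cv2.imwrite("pics/t1.png",k(a));cv2.imwrite("pics/s1.png",k(b))
f=1.5625
for n,u,v,z in (("nut base",392,378,.01),("rear nut",380,254,.01),("gauge tip",467,315,.086),("gauge base",467,331,.018),("tray",363,317,.03),("dish",575,306,.028),("barL",365,361,.07),("barR",420,370,.07)):
    print(n,onplane(t,u/f,v/f,z))
for n,u,v,z in (("nut base",473,326,.01),("tip",426,244,.086),("base",426,273,.018),("tray",407,342,.03),("dish",416,206,.028),("bar1",467,318,.07),("bar2",479,284,.07)):
    print("s",n,onplane(s,u/f,v/f,z))
E
```

```text
nut base [0.4229 0.3351 0.01  ]
rear nut [0.7057 0.3568 0.01  ]
gauge tip [0.5248 0.1857 0.086 ]
gauge base [0.5183 0.1794 0.018 ]
tray [0.5483 0.3925 0.03  ]
dish [ 0.566  -0.0475  0.028 ]
barL [0.4387 0.3866 0.07  ]
barR [0.4185 0.2811 0.07  ]
s nut base [0.4281 0.3417 0.01  ]
s tip [0.5236 0.1864 0.086 ]
s base [0.5237 0.1937 0.018 ]
s tray [0.548  0.4107 0.03  ]
s dish [ 0.5574 -0.0417  0.028 ]
s bar1 [0.4413 0.3862 0.07  ]
s bar2 [0.4187 0.2894 0.07  ]
```

View pics/t1.png

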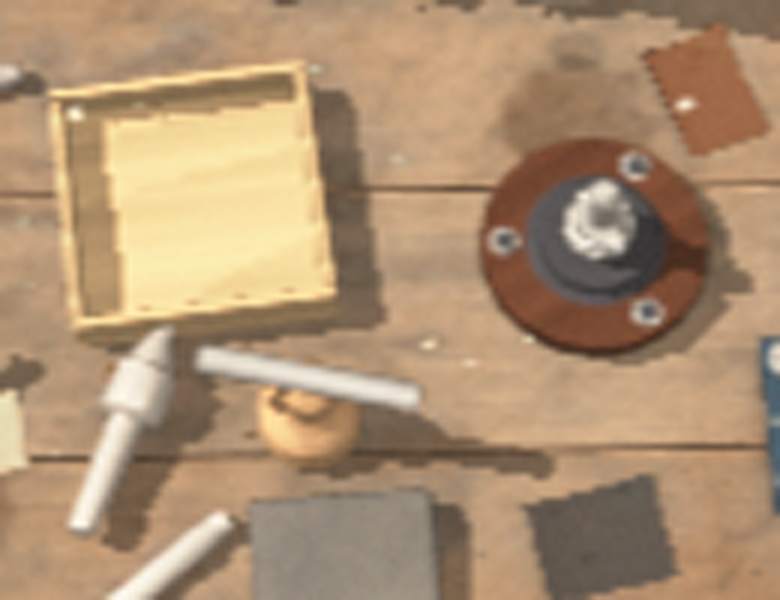

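View pics/s1.png

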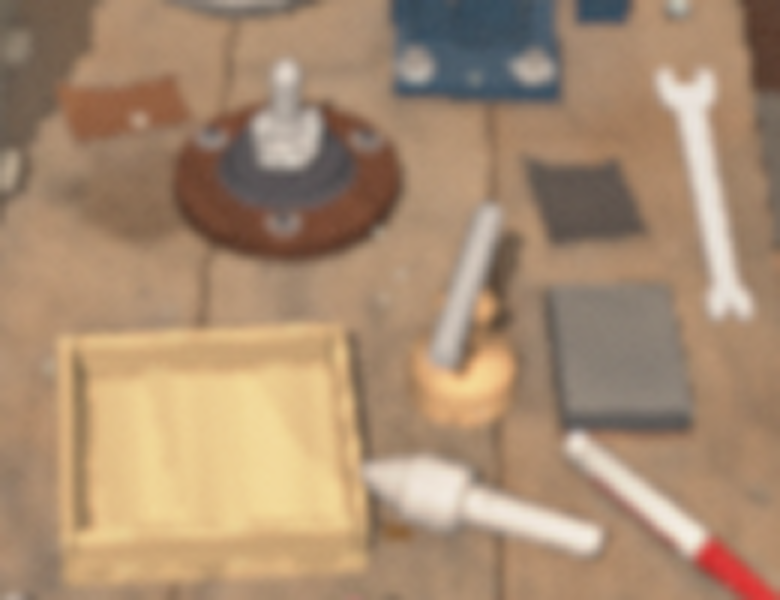

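The crop confirms it: the front nut is plain pale wood, with bar ends at t1 (200,358) and (418,395). The gauge base spans t1 x 481–709, and its pin tip is at s1 (286,65). I'll hover over the gauge, then the nut, with the wrist camera.

```bash
cat >> h.py <<'E'
from scipy.spatial.transform import Rotation as Ro
def down(yaw): # yaw of tool y axis
    c,s=np.cos(yaw),np.sin(yaw)
    return Ro.from_matrix(np.array([[-s,c,0],[c,s,0],[0,0,-1.]])).as_quat()
def st(m=""):
    o=get_obs();print(m,round(o["time_s"],2),o["position"].round(4),"w",round(o["gripper_width"],4),"F",o["wrist_force"].round(1),"M",o["ft_torque"].round(2),"g",round(o["grip_force"],1),"j",o["joint_pos"].round(2));return o
E
python3 - <<'E'
from h import *
import pickle
t=vision.read_camera("top");s=vision.read_camera("side")
T=lambda u,v,z:onplane(t,200+u/6,170+v/6,z); S=lambda u,v,z:onplane(s,225+u/6,145+v/6,z)
print("nut",T(309,377,.074),S(467,283,.074),"gauge base",T(595,240,.014),S(288,178,.012),"tip",S(286,65,.086),T(603,190,.082))
st()
D={}
for n,p,y in (("g",(.5237,.187,.27),-.19),("n",(.4295,.336,.22),-.19)):
    for yy in (y,y+np.pi,y-np.pi):
        q=kinematics.solve_ik(p,down(yy)); print(n,yy,None if q is None else np.round(q,2))
    bot.reach(p,down(y)); 
    if n=="g": hand.move_gripper(.05)
    st(n); c=vision.read_camera("wrist"); D[n]=c
    cv2.imwrite(f"pics/w_{n}.png",cv2.resize(c["frame"][:,:,::-1],(800,600),interpolation=cv2.INTER_CUBIC))
pickle.dump(D,open("w.pkl","wb"))
st()
E
```

```text
nut [0.4306 0.3328 0.074 ] [0.4302 0.3418 0.074 ] gauge base [0.5263 0.1775 0.014 ] [0.5229 0.1858 0.012 ] tip [0.5236 0.1847 0.086 ] [0.5262 0.1802 0.082 ]
 0.3 [ 0.169  -0.6016  0.248 ] w 0.0853 F [-0.5  0.1  0.7] M [ 0.   -0.   -0.02] g 0.0 j [-1.3   0.35  1.63  0.    1.16 -0.  ]
g -0.19 [ 0.34  0.23  1.76 -0.    1.16  0.53]
g 2.951592653589793 [ 0.34  0.23  1.76 -0.    1.16 -2.61]
g -3.331592653589793 [ 0.34  0.23  1.76 -0.    1.16 -2.61]
g 3.77 [0.5237 0.1869 0.27  ] w 0.0498 F [ 0.4 -0.5  0.3] M [-0.    0.01 -0.01] g 0.0 j [ 0.34  0.23  1.76 -0.    1.16  0.53]
n -0.19 [ 0.66  0.26  1.83 -0.    1.05  0.85]
n 2.951592653589793 [ 0.66  0.26  1.83 -0.    1.05 -2.29]
n -3.331592653589793 [ 0.66  0.26  1.83 -0.    1.05 -2.29]
n 4.58 [0.4301 0.3358 0.2204] w 0.05 F [-0.4  0.6 -0. ] M [-0.   -0.02 -0.01] g 0.0 j [ 0.66  0.26  1.83 -0.    1.05  0.85]
 4.63 [0.4305 0.3354 0.2205] w 0.0498 F [0.4 0.3 0. ] M [-0.04 -0.05  0.04] g 0.0 j [ 0.66  0.26  1.83 -0.    1.05  0.85]
```

View pics/w_g.png

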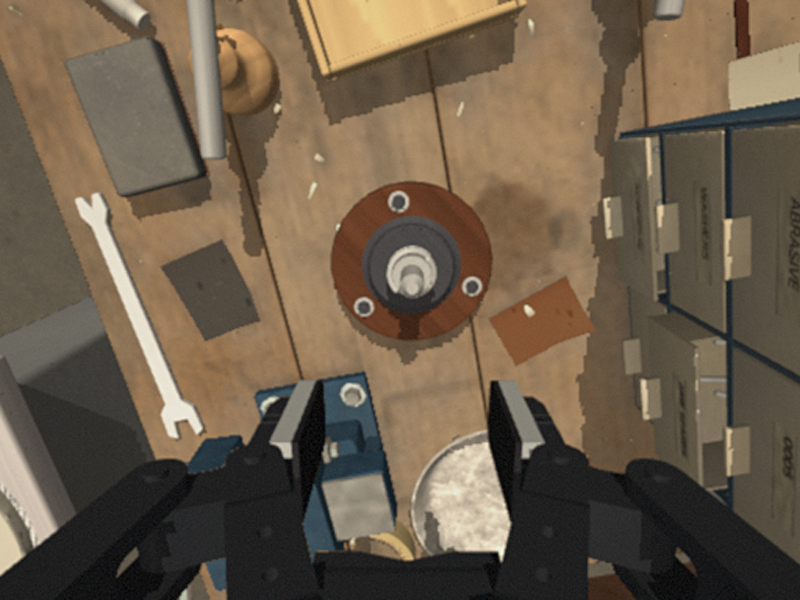

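View pics/w_n.png

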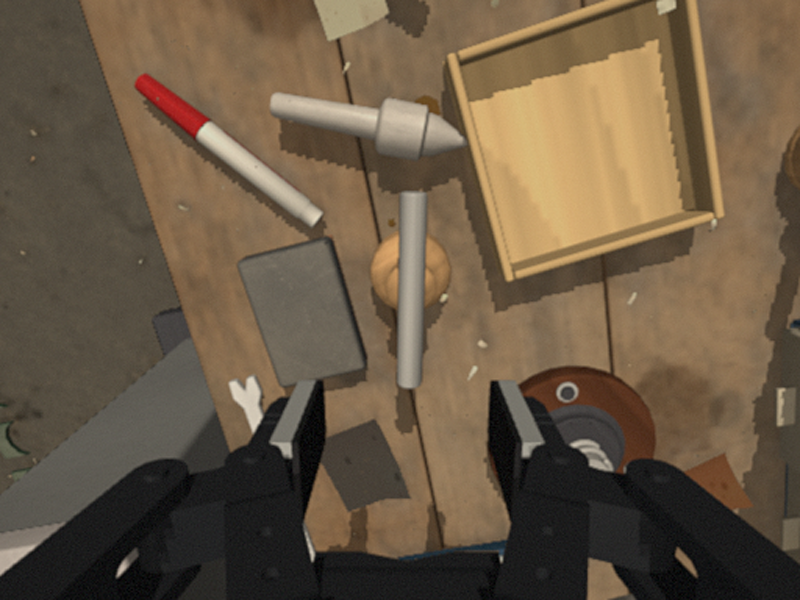

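The wrist views show the base disc centred near w_g (411,259), the collar at (412,265) and the pin tip near (411,282). The bar ends are at w_n (412,192) and (409,387), and the tray rim corners are at (453,57), (690,-5), (718,215) and (510,276).

Run:
```python
from h import *
import pickle
D=pickle.load(open("w.pkl","rb"));f=1.5625
W=lambda n,u,v,z:onplane(D[n],u/f,v/f,z)
print("base",W("g",411.5,259,.018),"collar",W("g",412,265,.028),"tip",W("g",411,283,.086))
a,b=W("n",412,192,.07),W("n",409.5,387,.07);print("bar",a,b,(a+b)/2,np.linalg.norm(a-b),np.arctan2(*(a-b)[[1,0]]))
print("foot",W("n",411,271,.015))
print("tray",np.mean([W("n",*p,.03) for p in ((453,57),(690,-5),(718,215),(510,276))],0))
# predicted pixel of model gauge
for z in (.018,.028,.086): print(z,proj(D["g"],(.5237,.187,z))*f)
t=vision.read_camera("top");s=vision.read_camera("side")
print("dish",onplane(t,575/f,308/f,.024),onplane(s,416/f,209/f,.024))
```

```text
base [0.5266 0.1839 0.018 ] collar [0.5264 0.1814 0.028 ] tip [0.5253 0.1826 0.086 ]
bar [0.4428 0.3885 0.07  ] [0.4205 0.2773 0.07  ] [0.43165 0.3329  0.07   ] 0.11341397621104732 1.3728820051032575
foot [0.4326 0.3341 0.015 ]
tray [0.552525 0.393575 0.03    ]
0.018 [406.98684489 255.76595175]
0.028 [407.00031026 258.38934936]
0.086 [407.09447343 276.7347285 ]
dish [ 0.5632 -0.0481  0.024 ] [ 0.5571 -0.0352  0.024 ]
```

```bash
cat >> h.py <<'E'
G=np.array([.5260,.1825])
def jq(p,j6):
    q=kinematics.solve_ik(p,down(np.arctan2(p[1],p[0])-get_obs()["joint_pos"][5]))
    q=np.array(q,float); q[5]=j6; return q
E
python3 - <<'E'
from h import *
n=np.array([.4317,.333])
bot.goto_joints(jq((*n,.13),np.arctan2(n[1],n[0])+.198-np.pi)); st("pre")
bot.servo_line((*n,.079),velocity=.1); st("at")
hand.move_gripper(.0,60); st("grip")
bot.servo_line((*n,.20),velocity=.2); st("lift")
bot.goto_joints(jq((*G,.20),-2.9)); st("over")
bot.servo_line((*G,.182),velocity=.1);o=st("low")
a=vision.read_camera("top")["frame"][130:250,215:345,::-1];b=vision.read_camera("side")["frame"][100:220,225:355,::-1]
cv2.imwrite("pics/over.png",cv2.resize(np.hstack([a,b]),(800,370),interpolation=cv2.INTER_CUBIC))
E
```

```text
pre 7.38 [0.4318 0.333  0.1301] w 0.0498 F [ 0.4 -0.3  0.4] M [-0.03 -0.   -0.02] g 0.0 j [ 0.65  0.38  1.91 -0.    0.86 -2.29]
at 8.04 [0.4318 0.3331 0.0791] w 0.0502 F [-0.1 -0.4  0. ] M [-0.01 -0.01 -0.02] g 0.0 j [ 0.65  0.45  1.93  0.    0.76 -2.29]
grip 8.47 [0.4321 0.3333 0.0798] w 0.013 F [-1.2 -1.4  5.8] M [-0.05  0.13 -0.02] g 58.6 j [ 0.65  0.45  1.93  0.    0.76 -2.29]
lift 9.23 [0.431  0.3325 0.199 ] w 0.0134 F [-0.1 -0.7 -2.4] M [-0.    0.02  0.02] g 58.7 j [ 0.65  0.28  1.85  0.    1.01 -2.29]
over 9.97 [0.5253 0.1821 0.1986] w 0.0131 F [-1.2  0.  -3.4] M [ 0.08  0.05 -0.01] g 58.7 j [ 0.33  0.3   1.83  0.    1.01 -2.9 ]
low 10.31 [0.525  0.1832 0.1813] w 0.0129 F [-0.8  0.6 -3.1] M [ 0.    0.04 -0.01] g 58.7 j [ 0.33  0.32  1.84  0.    0.98 -2.9 ]
```

View pics/over.png

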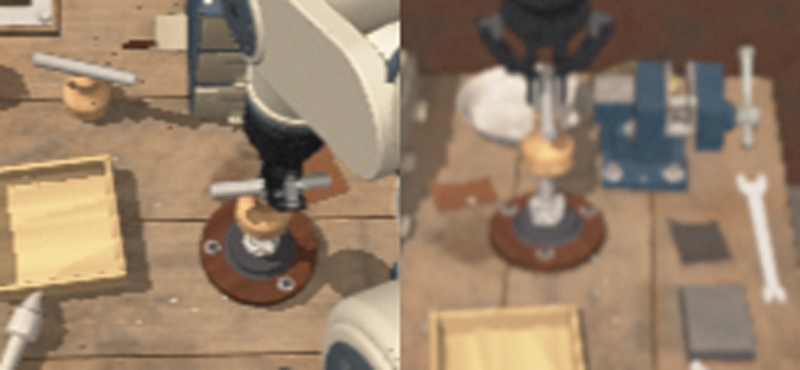

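The nut is held on the bar (w 13 mm), level and lined up over the pin: nut and pin are both at about x=546 in the side half. I'll lower it with force watch.

Run:
```python
from h import *
z=.182
while z>.108:
    z-=.006 if z>.135 else .002
    bot.servo_line((*G,z),velocity=.08); o=get_obs()
    F=o["wrist_force"]
    if F[2]>5 or np.hypot(F[0],F[1])>10: break
st("stop %.4f"%z)
```

```text
stop 0.1200 14.16 [0.5267 0.1821 0.1215] w 0.0134 F [ -3.  -10.   13.4] M [-1.72  0.52  0.02] g 61.2 j [ 0.33  0.4   1.89 -0.    0.85 -2.9 ]
```

```bash
cat >> h.py <<'E'
def wind(xy,z,j_end,deg,sgn,zlim,Mstop=.45,ft=6):
    """sgn=+1 clockwise down; admittance in z and xy"""
    xy=np.array(xy,float); j=get_obs()["joint_pos"][5]; step=np.radians(deg); M0=get_obs()["ft_torque"][2]; n=0
    while sgn*(j_end-j)>1e-3:
        d=min(step,abs(j_end-j)); j+=sgn*d
        bot.goto_joints(jq((*xy,z),j)); o=get_obs(); F=o["wrist_force"]; M=o["ft_torque"][2]-0
        print(round(o["time_s"],1),"j",round(o["joint_pos"][5],2),"z %.4f/%.4f"%(z,o["position"][2]),"xy",xy.round(4),o["position"][:2].round(4),"F",F.round(0),"M %.2f"%M,"w %.4f"%o["gripper_width"])
        n=n+1 if sgn*M>Mstop else 0
        if n>=2 or F[2]>60 or abs(M)>1.2: print("STOP");break
        xy+=np.clip(F[:2]*.00006,-.0005,.0005)
        p=.018*d/(2*np.pi)
        if sgn>0: z+= -p*np.clip((2*ft-F[2])/ft,-1,1.3)*1.0 if F[2]<2*ft else .0004
        else: z+= p*np.clip(1+F[2]/15,0,2)
        z=max(z,zlim)
    return xy,z,j
E
python3 - <<'E'
from h import *
o=get_obs()
G2=G+[0,-.0012]
bot.servo_line((*G2,.1205),velocity=.08); st("shift")
r=wind(G2,.1205,-1.0,18,1,.095); print(r)
E
```

```text
shift 14.41 [0.5268 0.1816 0.1217] w 0.0134 F [-1.1 -5.9  7.6] M [-0.95  0.29 -0.02] g 60.6 j [ 0.33  0.4   1.89  0.    0.85 -2.9 ]
14.8 j -2.59 z 0.1205/0.1211 xy [0.526  0.1813] [0.5266 0.1816] F [ 0. -5.  4.] M -0.01 w 0.0131
15.2 j -2.28 z 0.1194/0.1198 xy [0.526 0.181] [0.5266 0.1812] F [ 0. -5.  5.] M -0.05 w 0.0132
15.6 j -1.97 z 0.1184/0.1186 xy [0.526  0.1807] [0.5263 0.1808] F [ 0. -5.  6.] M -0.11 w 0.0133
16.0 j -1.65 z 0.1174/0.1176 xy [0.526  0.1804] [0.5261 0.1806] F [-0. -3.  4.] M -0.04 w 0.0134
16.4 j -1.34 z 0.1163/0.1166 xy [0.526  0.1803] [0.5263 0.1806] F [-0. -3.  7.] M -0.05 w 0.0134
16.8 j -1.03 z 0.1155/0.1158 xy [0.526  0.1801] [0.5263 0.1805] F [ 0. -2.  5.] M -0.18 w 0.0132
17.1 j -1.01 z 0.1145/0.1154 xy [0.526 0.18 ] [0.5266 0.1805] F [-0. -1. 12.] M -0.09 w 0.0133
(array([0.52600131, 0.17991979]), np.float64(0.11491512415576112), np.float64(-1.0))
```

```bash
sed -i 's/sgn\*M>Mstop/abs(M)>Mstop/' h.py
python3 - <<'E'
from h import *
r=wind([.526,.1799],.1149,2.9,18,1,.095,Mstop=.4); print(r); st()
E
```

```text
17.4 j -0.7 z 0.1149/0.1150 xy [0.526  0.1799] [0.5262 0.1802] F [-0. -0.  5.] M -0.03 w 0.0131
17.9 j -0.39 z 0.1138/0.1140 xy [0.526  0.1799] [0.5263 0.1801] F [ 0. -1.  6.] M -0.06 w 0.0133
18.2 j -0.08 z 0.1128/0.1137 xy [0.526  0.1798] [0.5267 0.1801] F [-0. -1. 11.] M -0.01 w 0.0134
18.6 j 0.24 z 0.1127/0.1137 xy [0.526  0.1797] [0.5269 0.1801] F [-0. -2. 12.] M 0.01 w 0.0132
19.1 j 0.55 z 0.1126/0.1136 xy [0.526  0.1796] [0.5269 0.18  ] F [-1. -1. 12.] M -0.00 w 0.0131
19.4 j 0.87 z 0.1130/0.1134 xy [0.5259 0.1795] [0.5266 0.1798] F [ 1. -1.  7.] M 0.02 w 0.0133
19.9 j 1.18 z 0.1122/0.1130 xy [0.526  0.1795] [0.5269 0.1797] F [ 1. -1. 11.] M -0.05 w 0.0132
20.2 j 1.49 z 0.1120/0.1127 xy [0.5261 0.1794] [0.5274 0.1794] F [ 4. -4.  6.] M -0.01 w 0.0132
20.6 j 1.81 z 0.1112/0.1124 xy [0.5263 0.1792] [0.528  0.1786] F [ 8. -8.  8.] M 0.34 w 0.0132
21.1 j 2.12 z 0.1106/0.1124 xy [0.5268 0.1787] [0.528  0.1779] F [-2. -9. 23.] M 1.28 w 0.0134
STOP
(array([0.52682436, 0.17867969]), np.float64(0.11056881800706718), np.float64(2.132836331052574))
 21.05 [0.528  0.1779 0.1124] w 0.0134 F [-1.9 -9.2 22.6] M [-1.55  0.42  1.28] g 109.4 j [ 0.32  0.42  1.89 -0.    0.83  2.12]
```

Run:
```python
from h import *
a=vision.read_camera("top")["frame"][150:240,240:340,::-1];b=vision.read_camera("side")["frame"][110:200,225:325,::-1]
cv2.imwrite("pics/st.png",cv2.resize(np.hstack([a,b]),(800,360),interpolation=cv2.INTER_CUBIC))
```

```text
(no output)
```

View pics/st.png

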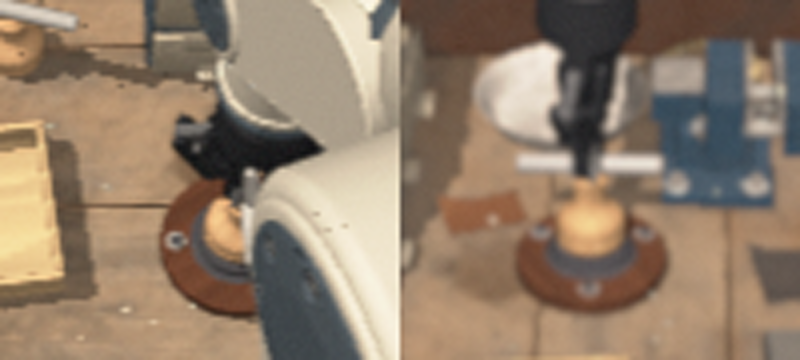

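The nut sits upright on the screw, with the bar at st (590,163) and the lower rim edge near (590,252). I'll compare that with projected heights.

Run:
```python
from h import *
s=vision.read_camera("side")
c=lambda p:(proj(s,p)-[225,110])*4+[400,0]
for r in (0,.0025,.006,.010,.013,.016,.02):
    z=.028+r
    print(r,"bar",c((.527,.180,z+.07)).round(1),"rim front",c((.527,.207,z)).round(1))
print("pin base front of gauge disc",c((.526,.1815+.062,.009)).round(1), "collar front top", c((.526,.1815+.032,.028)).round(1))
```

```text
0 bar [586.4 167.2] rim front [585.5 259.3]
0.0025 bar [586.4 164.5] rim front [585.5 256.8]
0.006 bar [586.4 160.8] rim front [585.5 253.3]
0.01 bar [586.3 156.6] rim front [585.4 249.3]
0.013 bar [586.3 153.4] rim front [585.4 246.3]
0.016 bar [586.2 150.2] rim front [585.4 243.3]
0.02 bar [586.2 145.9] rim front [585.3 239.3]
pin base front of gauge disc [584.8 307.2] collar front top [586.4 264.4]
```

Run:
```python
from h import *
s=vision.read_camera("side")
f=s["frame"].astype(int)
for r in range(144,192): print(r, f[r,264].tolist(), f[r,271].tolist(), f[r,275].tolist())
for n,p in (("disc bottom front",(.526,.1815+.062,0)),("disc top front",(.526,.1815+.062,.018)),("collar bot",(.526,.1815+.032,.018)),("collar top",(.526,.1815+.032,.028)),("bar",(.527,.18,.104)),("rim6",(.527,.207,.034))): print(n,proj(s,p).round(2))
st()
```

```text
144 [111, 102, 94] [37, 36, 37] [57, 54, 52]
145 [103, 96, 90] [35, 33, 36] [66, 58, 53]
146 [103, 95, 87] [41, 40, 42] [81, 71, 63]
147 [131, 119, 109] [43, 43, 43] [96, 87, 79]
148 [180, 166, 153] [48, 47, 47] [127, 118, 110]
149 [221, 206, 193] [59, 57, 57] [165, 156, 147]
150 [228, 220, 208] [64, 63, 62] [187, 176, 167]
151 [215, 202, 191] [65, 63, 64] [180, 170, 161]
152 [180, 166, 155] [61, 60, 60] [165, 153, 141]
153 [168, 145, 126] [69, 65, 62] [173, 145, 123]
154 [168, 138, 110] [129, 106, 85] [198, 155, 116]
155 [165, 134, 106] [195, 155, 116] [200, 154, 111]
156 [157, 128, 102] [214, 166, 121] [176, 135, 97]
157 [144, 117, 94] [203, 155, 111] [152, 119, 86]
158 [127, 104, 83] [196, 150, 106] [149, 115, 83]
159 [129, 106, 85] [203, 154, 109] [160, 123, 88]
160 [153, 124, 97] [213, 162, 113] [178, 135, 96]
161 [172, 137, 106] [221, 172, 119] [202, 153, 108]
162 [176, 138, 104] [230, 183, 128] [223, 173, 122]
163 [174, 133, 96] [236, 193, 135] [234, 188, 131]
164 [168, 125, 89] [240, 203, 141] [237, 194, 136]
165 [164, 121, 85] [242, 210, 146] [239, 197, 137]
166 [155, 114, 8
[... 814 characters left out ...]
8, 112, 102] [121, 83, 65]
184 [100, 63, 46] [133, 96, 79] [118, 76, 57]
185 [93, 60, 43] [121, 78, 59] [107, 66, 46]
186 [104, 73, 58] [110, 70, 51] [100, 62, 45]
187 [136, 107, 83] [107, 71, 53] [99, 67, 50]
188 [168, 137, 108] [126, 96, 78] [121, 94, 75]
189 [185, 153, 122] [152, 125, 103] [146, 120, 99]
190 [185, 153, 123] [166, 140, 115] [161, 134, 111]
191 [186, 152, 122] [167, 141, 116] [162, 136, 113]
disc bottom front [271.22 189.  ]
disc top front [271.17 184.59]
collar bot [271.62 178.57]
collar top [271.6  176.11]
bar [271.59 150.21]
rim6 [271.36 173.33]
 21.25 [0.528  0.1778 0.1125] w 0.0132 F [-0.6 -9.4 22.4] M [-1.64  0.35  1.07] g 105.4 j [ 0.32  0.42  1.89 -0.    0.83  2.12]
```

The image puts the rim about 5–6 mm up (±2 mm), but the descent and torque don't match one clean thread run. I'll release so the nut settles, lift, flip the wrist by half a turn and look straight down.

Run:
```python
from h import *
import pickle
o=get_obs();p=o["position"]
bot.goto_joints(jq((.527,.180,.1125),o["joint_pos"][5]-.1)); st("relax")
hand.move_gripper(.045); st("open")
p=get_obs()["position"]
bot.servo_line((.5265,.1805,.20),velocity=.25)
j=get_obs()["joint_pos"][5]
bot.goto_joints(jq((.5265,.1805,.20),j-np.pi)); st("flip")
c=vision.read_camera("wrist");s=vision.read_camera("side")
pickle.dump((c,s),open("w2.pkl","wb"))
a=cv2.resize(c["frame"][60:260,130:390,::-1],(500,385),interpolation=cv2.INTER_CUBIC)
b=cv2.resize(s["frame"][125:195,245:300,::-1],(300,385),interpolation=cv2.INTER_CUBIC)
cv2.imwrite("pics/rel.png",np.hstack([a,b]))
```

```text
relax 21.5 [0.5258 0.1777 0.1131] w 0.0133 F [ -8.9 -14.1  24.7] M [-2.21  1.77  1.09] g 77.6 j [ 0.33  0.42  1.89 -0.    0.84  2.01]
open 21.91 [0.5268 0.1802 0.1122] w 0.0452 F [-0.1  1.   1.2] M [-0.01 -0.07 -0.06] g 0.0 j [0.33 0.42 1.89 0.   0.83 2.02]
flip 25.06 [0.5265 0.1805 0.1999] w 0.0447 F [-0.3  0.8  0.3] M [-0.01 -0.04 -0.  ] g 0.0 j [ 0.33  0.3   1.83 -0.    1.01 -1.12]
```

View pics/rel.png

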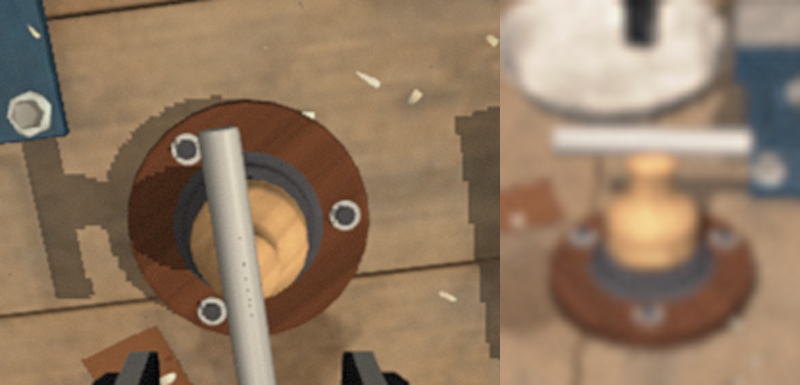

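Run:
```python
from h import *
import pickle
c,s=pickle.load(open("w2.pkl","rb"))
k=np.array([500/260,385/200])
P=lambda p:((proj(c,p)-[130,60])*k).round(1)
Q=lambda u,v,z:onplane(c,130+u/k[0],60+v/k[1],z)
print("disc c seen",Q(248.5,217,.012),"collar c",Q(248,228,.028) )
for r in (0,.006,.012): print(r,"foot c",Q(249,240,.028+r+.012),"bar far end",Q(220,130,.028+r+.07),"bar pt",Q(240,235,.098+r),Q(258,380,.098+r))
w=lambda p:((proj(s,p)-[245,125])*[300/55,5.5]).round(1)
C=(.5265,.181)
for r in (0,.006,.012): print("side",r,"bar",w((*C,.098+r)),"ends",w((C[0]-.056,C[1],.098+r)),w((C[0]+.056,C[1],.098+r)),"rim",w((C[0],C[1]+.027,.028+r)))
print("collar top/bot",w((C[0],C[1]+.032,.028)),w((C[0],C[1]+.032,.018)),"disc",w((C[0],C[1]+.062,0)))
f=s["frame"][:,264:278].mean(1).round(0)
for r in range(145,192): print(r,f[r].astype(int).tolist(),end=" ")
```

```text
disc c seen [0.5216 0.1799 0.012 ] collar c [0.5234 0.1795 0.028 ]
0 foot c [0.5263 0.1796 0.04  ] bar far end [0.4698 0.1762 0.098 ] bar pt [0.5089 0.1784 0.098 ] [0.5693 0.178  0.098 ]
0.006 foot c [0.5248 0.1798 0.046 ] bar far end [0.4693 0.1765 0.104 ] bar pt [0.5074 0.1787 0.104 ] [0.5662 0.1783 0.104 ]
0.012 foot c [0.5232 0.18   0.052 ] bar far end [0.4689 0.1768 0.11  ] bar pt [0.5059 0.179  0.11  ] [0.5631 0.1786 0.11  ]
side 0 bar [145.9 148.4] ends [244.2 150.3] [ 48.1 146.5] rim [144.7 275.1]
side 0.006 bar [145.8 139.7] ends [244.4 141.6] [ 47.7 137.8] rim [144.6 266.9]
side 0.012 bar [145.7 130.9] ends [244.6 132.8] [ 47.4 129.1] rim [144.5 258.7]
collar top/bot [144.3 280.5] [144.4 294.1] disc [142.2 351.4]
145 [139, 126, 113] 146 [131, 115, 101] 147 [154, 137, 122] 148 [197, 181, 167] 149 [225, 215, 202] 150 [228, 221, 211] 151 [215, 203, 192] 152 [191, 171, 155] 153 [198, 161, 129] 154 [209, 168, 123] 155 [205, 164, 119] 156 [186, 146, 108] 157 [164, 128, 96] 158 [156, 123, 90] 159 [165, 128, 94] 160 [185, 142, 102] 161 [205, 157, 112] 162 [220, 172, 121] 163 [227, 183, 128] 164 [230, 188, 131] 165 [229, 188, 131] 166 [227, 185, 130] 167 [220, 176, 123] 168 [211, 164, 116] 169 [202, 155, 110] 170 [197, 152, 109] 171 [193, 152, 110] 172 [178, 140, 104] 173 [141, 114, 92] 174 [104, 90, 85] 175 [90, 84, 86] 176 [89, 84, 86] 177 [92, 86, 87] 178 [99, 88, 87] 179 [108, 85, 79] 180 [116, 85, 72] 181 [123, 90, 75] 182 [125, 93, 77] 183 [124, 88, 71] 184 [117, 78, 59] 185 [109, 69, 50] 186 [102, 65, 48] 187 [111, 79, 60] 188 [135, 107, 86] 189 [159, 131, 106] 190 [169, 142, 116] 191 [172, 144, 118]
```

The wrist and side views agree: the nut is upright on the axis at about (.5245,.180), with its rim about 6 mm up. That is either the short stop or an unfinished run. I'll regrasp aligned to the bar and wind on gently to find out.

Run:
```python
from h import *
C=(.5247,.1797)
bot.goto_joints(jq((*C,.15),-1.26))
bot.servo_line((*C,.1135),velocity=.15)
hand.move_gripper(0,50); st("grip")
r=wind(C,.1135,2.9,15,1,.095,Mstop=.5,ft=5); print(r); st()
```

```text
grip 26.25 [0.5256 0.1775 0.1153] w 0.0129 F [  0.2 -16.1  11.3] M [-2.69 -0.01  0.16] g 56.4 j [ 0.33  0.41  1.89 -0.01  0.84 -1.26]
26.6 j -1.0 z 0.1135/0.1149 xy [0.5247 0.1797] [0.5235 0.1777] F [ -9. -10.  15.] M 1.18 w 0.0127
27.0 j -0.74 z 0.1139/0.1154 xy [0.5242 0.1792] [0.5236 0.1786] F [-6. -3. 15.] M 1.25 w 0.0128
STOP
(array([0.5242, 0.1792]), 0.1139, np.float64(-0.736191298714479))
 26.97 [0.5236 0.1786 0.1154] w 0.0128 F [-6.4 -3.3 15.2] M [-0.81  1.41  1.25] g 85.4 j [ 0.33  0.41  1.9  -0.    0.84 -0.74]
```

It meets a firm rotational stop at 6 mm straight away. To rule out a cross-threaded good nut, I'll back off about 1.2 rad, check that it rises at the thread pitch, then wind in again and compare where it stops.

Run:
```python
from h import *
o=get_obs()
xy,z,j=wind((.5242,.1792),.1145,-2.2,20,-1,.095,Mstop=9); print("back",xy,z,j)
r=wind(xy,z,1.0,20,1,.095,Mstop=.5,ft=5); st()
```

```text
27.4 j -1.09 z 0.1145/0.1179 xy [0.5242 0.1792] [0.5267 0.1803] F [-2.  0. 19.] M 0.02 w 0.0126
27.8 j -1.44 z 0.1165/0.1190 xy [0.5241 0.1792] [0.5256 0.1798] F [-1.  0. 14.] M -0.00 w 0.0123
28.2 j -1.78 z 0.1184/0.1202 xy [0.524  0.1792] [0.5252 0.1795] F [-1. -1.  8.] M -0.01 w 0.0122
28.7 j -2.13 z 0.1200/0.1212 xy [0.524  0.1792] [0.525  0.1794] F [ 1. -0.  7.] M 0.01 w 0.0128
28.9 j -2.19 z 0.1215/0.1219 xy [0.524  0.1791] [0.5247 0.1794] F [1. 0. 0.] M -0.01 w 0.0124
back [0.52412937 0.17916004] 0.12164455835331152 -2.2
29.4 j -1.85 z 0.1216/0.1217 xy [0.5241 0.1792] [0.5246 0.1793] F [ 4.  1. -4.] M 0.01 w 0.0123
29.8 j -1.5 z 0.1203/0.1203 xy [0.5244 0.1792] [0.5246 0.1791] F [ 4.  0. -2.] M -0.05 w 0.0126
30.2 j -1.15 z 0.1190/0.1191 xy [0.5246 0.1792] [0.5247 0.1792] F [ 4.  0. -3.] M -0.08 w 0.0126
30.6 j -0.81 z 0.1177/0.1178 xy [0.5248 0.1792] [0.5249 0.1792] F [ 4.  1. -1.] M 0.00 w 0.0128
31.1 j -0.46 z 0.1164/0.1166 xy [0.5251 0.1793] [0.525  0.1792] F [ 2. -0.  3.] M -0.08 w 0.0126
31.5 j -0.11 z 0.1151/0.1159 xy [0.5252 0.1793] [0.5252 0.1794] F [0. 0. 8.] M 0.05 w 0.0125
31.9 j 0.24 z 0.1148/0.1158 xy [0.5252 0.1793] [0.5253 0.1796] F [-0.  0. 12.] M -0.02 w 0.0124
32.3 j 0.59 z 0.1152/0.1159 xy [0.5252 0.1793] [0.5254 0.1795] F [ 1. -0.  7.] M 0.01 w 0.0124
32.8 j 0.94 z 0.1145/0.1156 xy [0.5253 0.1793] [0.5258 0.1795] F [ 1.  0. 10.] M 0.04 w 0.0130
33.0 j 0.99 z 0.1145/0.1155 xy [0.5254 0.1793] [0.5259 0.1794] F [ 1. -0. 10.] M -0.04 w 0.0130
 33.0 [0.5259 0.1794 0.1155] w 0.013 F [ 1.  -0.3  9.5] M [-0.27 -0.22 -0.04] g 67.0 j [ 0.33  0.41  1.89 -0.    0.84  0.99]
```

The nut sits on a constant-height floor about 6 mm up, turning freely in the thread play, and then tightens. That is a pin bottoming in a short bore, not a collar seat. The image gap measured relative to the gauge disc also gives about 5.5 mm. I'll run to the stop once more, then wind off.

Run:
```python
from h import *
xy,z,j=wind((.5253,.1794),.1148,2.9,20,1,.105,Mstop=.5,ft=5); st("tight")
s=vision.read_camera("side"); f=s["frame"][:,264:278].mean(1)
print([(r,int(f[r,0])) for r in (147,148,149,150,151,152,171,172,173,174,175,186,187,188,189)])
```

```text
33.4 j 1.33 z 0.1148/0.1153 xy [0.5253 0.1794] [0.5263 0.1797] F [5. 1. 2.] M 0.25 w 0.0128
33.9 j 1.68 z 0.1135/0.1152 xy [0.5256 0.1794] [0.5277 0.18  ] F [ 5. -0. 11.] M 0.35 w 0.0129
34.3 j 2.03 z 0.1139/0.1154 xy [0.5259 0.1794] [0.5294 0.1799] F [11. -1.  3.] M 0.81 w 0.0126
34.7 j 2.38 z 0.1126/0.1161 xy [0.5264 0.1794] [0.5289 0.1789] F [-3. -8. 41.] M 0.71 w 0.0123
STOP
tight 34.7 [0.5289 0.1789 0.1161] w 0.0123 F [-2.6 -7.6 41. ] M [-1.21 -0.17  0.71] g 87.0 j [ 0.33  0.41  1.89 -0.    0.84  2.38]
[(147, 106), (148, 122), (149, 140), (150, 150), (151, 146), (152, 147), (171, 195), (172, 175), (173, 136), (174, 100), (175, 89), (186, 102), (187, 111), (188, 135), (189, 159)]
```

It stops again at the predicted half-turn phase and at the same height, so the nut stops short and goes in the dish. Now I'll wind it off with a gentle upward pull.

Run:
```python
from h import *
xy=np.array([.5257,.1794]);z=.1155;j=get_obs()["joint_pos"][5]
while j>-2.95:
    j=max(j-.42,-2.96)
    bot.goto_joints(jq((*xy,z),j)); o=get_obs();F=o["wrist_force"]
    print(round(o["time_s"],1),"j %.2f"%j,"z %.4f/%.4f"%(z,o["position"][2]),o["position"][:2].round(4),"F",F.round(0),"M %.2f"%o["ft_torque"][2])
    z+=np.clip((F[2]+10)/12*.0008,-.001,.002); xy+=np.clip(F[:2]*.00006,-.0005,.0005)
    if o["position"][2]>.132: break
for k in range(4):
    z=get_obs()["position"][2]+.004
    bot.servo_line((*xy,z),velocity=.08); o=st("up")
    if o["wrist_force"][2]<-18: break
```

```text
35.2 j 1.96 z 0.1155/0.1180 [0.5272 0.1801] F [-0. -1. 23.] M 0.20
35.7 j 1.54 z 0.1175/0.1193 [0.5271 0.18  ] F [ 2.  0. 15.] M -0.01
36.2 j 1.12 z 0.1192/0.1206 [0.5267 0.18  ] F [ 1.  2. 13.] M -0.01
36.7 j 0.70 z 0.1207/0.1220 [0.5265 0.1801] F [ 0.  2. 13.] M 0.06
37.2 j 0.28 z 0.1222/0.1232 [0.5261 0.1801] F [ 1.  2. 10.] M 0.02
37.7 j -0.14 z 0.1236/0.1243 [0.5255 0.1799] F [-2.  1. 11.] M 0.05
38.1 j -0.56 z 0.1250/0.1254 [0.5252 0.1798] F [-2.  0.  9.] M -0.02
38.6 j -0.98 z 0.1262/0.1264 [0.5246 0.1798] F [-2.  0.  7.] M 0.00
39.1 j -1.40 z 0.1273/0.1276 [0.5246 0.1796] F [-0. -0.  8.] M 0.02
39.6 j -1.82 z 0.1285/0.1284 [0.5248 0.1795] F [-1. -1.  5.] M -0.02
40.1 j -2.24 z 0.1296/0.1289 [0.5249 0.1796] F [-1. -1. -4.] M 0.01
40.6 j -2.66 z 0.1300/0.1297 [0.5253 0.1796] F [-0.  0. -3.] M 0.00
41.0 j -2.96 z 0.1304/0.1304 [0.5254 0.1797] F [-0.  0. -2.] M 0.04
up 41.2 [0.5256 0.1798 0.1347] w 0.0122 F [ 0.6 -0.9 -2.8] M [0.01 0.02 0.01] g 61.5 j [ 0.33  0.38  1.88  0.    0.88 -2.96]
up 41.45 [0.5256 0.1798 0.1391] w 0.0125 F [-0.6  0.1 -2.9] M [ 0.03  0.01 -0.01] g 61.5 j [ 0.33  0.38  1.88  0.    0.89 -2.96]
up 41.7 [0.5257 0.1798 0.1434] w 0.0126 F [-0.  -0.4 -2.8] M [-0.01  0.03 -0.02] g 61.5 j [ 0.33  0.37  1.87  0.    0.9  -2.96]
up 41.95 [0.5256 0.1798 0.1477] w 0.0122 F [-0.5 -0.5 -2.6] M [ 0.    0.   -0.04] g 61.5 j [ 0.33  0.36  1.87  0.    0.9  -2.96]
```

Two things point to the short nut. It let go within 1.45 rad of the stop, where a good nut needs at least 3.8. It also tightened again exactly half a turn later at the same height. Touching down in the dish gives a direct check of the rim-to-TCP offset before release: about 0.082 confirms a 6 mm gap, and about 0.088 would mean fully home.

Run:
```python
from h import *
p=get_obs()["position"]
bot.servo_line((p[0],p[1],.195),velocity=.2)
d=(.561,-.043)
bot.goto_joints(jq((*d,.195),-2.96)); st("over dish")
bot.servo_line((*d,.105),velocity=.15)
z=.105
while z>.072:
    z-=.0015
    bot.servo_line((*d,z),velocity=.05); o=get_obs()
    print("%.4f %.4f %.1f"%(z,o["position"][2],o["wrist_force"][2]),end=" | ")
    if o["wrist_force"][2]>4: break
st("touch")
a=vision.read_camera("top")["frame"][150:250,300:430,::-1];b=vision.read_camera("side")["frame"][80:180,215:345,::-1]
cv2.imwrite("pics/dish.png",cv2.resize(np.hstack([a,b]),(800,308),interpolation=cv2.INTER_CUBIC))
```

```text
over dish 43.24 [ 0.5606 -0.0421  0.1943] w 0.0123 F [-1.  -0.6 -3.3] M [-0.01  0.01  0.06] g 61.4 j [-0.08  0.32  1.82  0.    1.01 -2.96]
0.1035 0.1043 -2.6 | 0.1020 0.1021 -3.1 | 0.1005 0.1004 -3.4 | 0.0990 0.0989 -3.0 | 0.0975 0.0974 -3.7 | 0.0960 0.0959 -2.9 | 0.0945 0.0944 -2.5 | 0.0930 0.0929 -2.5 | 0.0915 0.0914 -2.2 | 0.0900 0.0899 -3.3 | 0.0885 0.0884 -2.4 | 0.0870 0.0869 -2.2 | 0.0855 0.0854 -2.5 | 0.0840 0.0844 3.9 | 0.0825 0.0842 18.1 | touch 47.74 [ 0.5619 -0.0425  0.0842] w 0.0126 F [-4.6  5.  18.1] M [ 0.72  0.77 -0.02] g 66.0 j [-0.08  0.47  1.89  0.    0.78 -2.96]
```

View pics/dish.png

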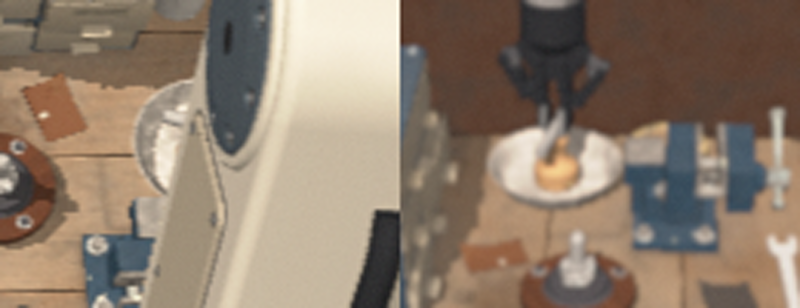

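Touchdown at 0.0844 gives an offset of 0.0824, so the rim did stop about 6 mm above the collar and the dish is right. The side half shows the nut upright near the dish centre (557,175). Releasing.

Run:
```python
from h import *
d=(.561,-.043)
bot.servo_line((*d,.0843),velocity=.05); st()
hand.move_gripper(.045); 
bot.servo_line((*d,.21),velocity=.12); bot.dwell(.3); st("clear")
s=vision.read_camera("side"); cv2.imwrite("pics/end.png",cv2.resize(s["frame"][80:180,215:345,::-1],(780,600),interpolation=cv2.INTER_CUBIC))
```

```text
48.09 [ 0.5612 -0.0429  0.0845] w 0.0123 F [-0.4  2.1  4.4] M [ 0.37  0.1  -0.05] g 63.0 j [-0.08  0.47  1.89  0.    0.78 -2.96]
clear 50.0 [ 0.5608 -0.043   0.2096] w 0.0449 F [ 0.4  0.6 -0.4] M [0.01 0.02 0.04] g 0.0 j [-0.08  0.3   1.81 -0.    1.04 -2.96]
```

View pics/end.png

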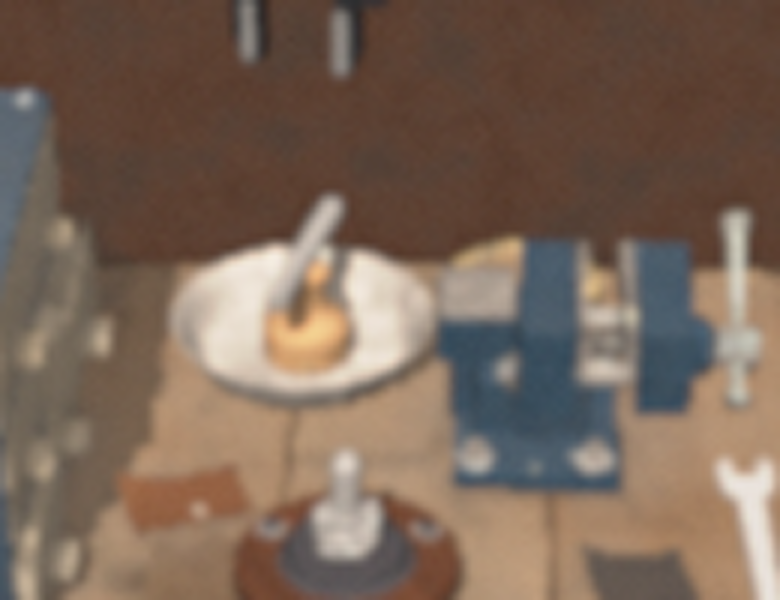

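The nut stands upright in the dish at (308,335), the gripper is clear, and the tape roll is undisturbed behind the vice.

```bash
python3 -c "
from workcell import hand_in; print(hand_in())"
```

```text
the job is handed in; nothing more can be done
None
```

The front nut stopped about 6 mm short of the gauge's collar, so I wound it off, stood it upright in the metal dish and handed the job in at about 50 s; no verdict was returned.

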